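# Put the scriber holder on the chest flap

### The job

Put the brass-headed scriber holder away on the tin chest's dropped flap. It is lopsided: take it by its stem near the point where it balances, just behind the brass head, lift it well clear of the plate so that it hangs level, carry it level, and set it down (do not drop it) lying along the middle of the felt strip, either end first. Leave the steel block and the surface gauge where they are.

Things in the scene. Friction and masses are not known exactly. Their poses are not given: they have to be found in the camera images.
- holder_mid (a point): Loose scriber holder, 0.7 kg, 243 mm long, lying at any yaw on the plate (plate top z = 40 mm). Point: mid-length, on its axis, 23 mm above its underside; x along it to the heavy end, z up. Brass nose x = 86 to 122 mm, square brass head 46 x 46 mm x = 66 to 86, round steel stem 12 mm thick x = -111 to 66, steel foot 10 x 14 x 46 mm tall at the light end. It balances at x = 45 mm, on the stem.
- strip (a point): Centre of the top of the grey felt strip (270 x 70 mm) on the chest's flap, which lies flat and fixed on the plate; felt top 8 mm above the plate. x along the strip, y towards the chest, z up. The fixed tin chest (300 long, 130 deep, 155 mm high, handle on top to 187 mm) begins 85 mm from this point in +y, open towards the strip, with three pin gauges in a wooden stand inside.
- block: Bystander: loose flat polished steel block 76 x 51 x 25 mm with six small holes, on the plate; origin at the centre of its underside. Leave it alone.
- surface_gauge: Bystander: loose black surface gauge, base 60 x 50 x 26 mm with an upright steel spindle to 110 mm and a slanting scriber, on the plate; origin at the centre of its underside. Leave it alone.
Things that resemble listed ones, but are neither listed nor needed, are in the scene too. Leave any green look-alike of the part that bears holder_mid alone.

How it is judged:
By the outcome, as a careful person would: the job done as asked, in the order asked, and still so for the second after the job is handed in, with the robot touching nothing.
It also fails if it takes over 45 s, if anything falls off the work surface, if the arm or the gripper's body presses on something with over 40 N, if the wrist force passes 120 N, or if a joint passes its speed limit or range.

### The arm

A 6-joint arm with a two-finger parallel gripper is mounted at the origin on the work surface. World frame = base frame: x ahead of the robot, y to its left, z up, the work surface at z = 0. Lengths are in mm, angles in degrees, forces in N, time in s.
With the tool pointing down it reaches from about 300 to 850 mm from the base axis. Payload 4.2 kg.
Tool frame: the origin (TCP) lies midway between the tips of the shut fingers; the grasp point (between the pads) lies 19 mm behind it (env.grip_depth is the distance from the TCP to the grasp point, in mm); z points along the fingers, y is the line along which they close (so a half turn about z gives the same grasp; the last joint's range is limited). The gripper opens to 91 mm and grips with 3 to 60 N. Pads are 32 mm wide; open, the fingers measure 118 mm over their backs; the gripper's body (76 mm by 178 mm) begins 60 mm behind the grasp point.
Start: joints at [-71.333, 18.312, 89.639, -0, 72.044, -1.146], TCP at [194.9, -540.98, 191.876] pointing down, gripper open.
Joint ranges: [-177.97, 177.97], [-48.28, 115.42], [12.27, 149.76], [-77.06, 257.06], [2.81, 150.46], [-146.56, 146.56]. Speed limits (degrees/s): [147.25, 147.25, 180, 180, 180, 180].

### API

Orientations are given as [roll, pitch, yaw] about the fixed x, y, z axes, in that order (R = Rz(yaw) Ry(pitch) Rx(roll)).
In Python, from workcell import env, eyes gives the robot as it stands.
- The arm moves only by the tool send_rows, never from a script. Its argument "motion" is a list of rows, each a list of 7 numbers: the shift along the world's x, y, z normalised to -1 to 1, where 1 is 0.5 m, then the turn, a rotation vector about the world's x, y, z normalised to -1 to 1, where 1 is 60 degrees, then the opening, from -1 (shut) to 1 (fully open). A call has 1 to 20 rows; each row is the pose to reach, as a shift and turn from the pose commanded when the call began; what a row does not reach only later rows make up. A row lasts 1/8 s, in which the tool goes at most 62.5 mm and 10.7 degrees, less where a joint would pass 70% of its speed; a pose out of reach is approached as far as the arm can. A call with a number of a shift or a turn outside -1 to 1 is refused whole. A call with a gripper value outside its range is refused whole. The fingers move at their own pace and stop on an object; "squeeze" is the grip in N (left out, the last holds). Time passes only in rows, so rows that repeat a pose let the fingers close. It gives the time, the measured TCP pose, the force, the opening and the grip force at its end, in the units of the state.
- env.state(): the state, without advancing time (a new reading comes with each control period).
- eyes.grab_frame(name): name is "side" or "top"; returns a dict with "pixels" (480x640x3 uint8, red, green, blue), "depth" (480x640 float32, mm along the optical axis (not along the pixel's ray), 0 where there is no reading), "fx", "fy", "cx", "cy" (pixels), "R" (3x3) and "t" (3): a world point X has camera coordinates R X + t. Camera axes: x right, y down, z forward; pixel columns grow to the right and rows downward; lengths in mm; the calibration is good to about 2 mm. A picture is of the moment at which its call begins.
- env.job_done(): hands the job in; it is judged then, once.
The state is a dict: "time_s": time; "qpos": joint angles; "qvel": joint speeds; "effort": joint torques, N m; "ee_pos": TCP position; "ee_rot": TCP orientation; "force": force on the tool from outside, world axes, zero at the start; "torque": the same for the moment, N m; "gripper_width": finger opening in mm; "gripper_force": force on a finger pad.
Only numpy, scipy, OpenCV 4.12 (cv2) and the standard library are available. Lean on these libraries where they do the work, as an engineer would, in place of code of your own. Each camera call takes 0.05 s, during which the arm holds its last target. There are 200 camera calls.

## Working session

There is one attempt and no reset: what is moved stays moved. The work goes in short steps, Python scripts to look and compute and a tool call to move; the robot and the scene stay as the last step left them, time stands still between calls to the robot, and variables do not carry over. Pictures are saved under pics/ and viewed, at most 12 in all, crops included, and the job is handed in when it is done.

Besides the shell and the picture viewer there is one more tool, called after "Emit:" by a JSON object that holds its "op" and its "data", one argument or row to a line. send_rows: Moves the arm, as the interface text tells. Its arguments: {"type":"object","properties":{"motion":{"type":"array"},"squeeze":{"type":"number"}},"required":["motion"]}

```bash
mkdir -p pics; cat > h.py <<'E'
import numpy as np, cv2
from workcell import env, eyes
def grab(n):
    f=eyes.grab_frame(n); f['R']=np.array(f['R']); f['t']=np.array(f['t']); return f
def save(f,p,box=None,s=1):
    im=cv2.cvtColor(f['pixels'],cv2.COLOR_RGB2BGR)
    if box: im=im[box[1]:box[3],box[0]:box[2]]
    cv2.imwrite(p,cv2.resize(im,None,fx=s,fy=s,interpolation=cv2.INTER_CUBIC))
def cloud(f):
    v,u=np.mgrid[:480,:640]; d=f['depth']
    P=np.stack([(u-f['cx'])/f['fx']*d,(v-f['cy'])/f['fy']*d,d],-1)
    W=(P-f['t'])@f['R']; W[d==0]=np.nan; return W
E
python3 - <<'E'
from h import *
for n in('top','side'):
    f=grab(n); save(f,f'pics/{n}0.png'); np.savez(f'{n}0.npz',**f)
    print(n,-f['R'].T@f['t'])
E
```

```text
top [ 425.79808148 -238.28427198 1485.36098756]
side [214.46205944 746.1024056  738.83958887]
```

View pics/top0.png

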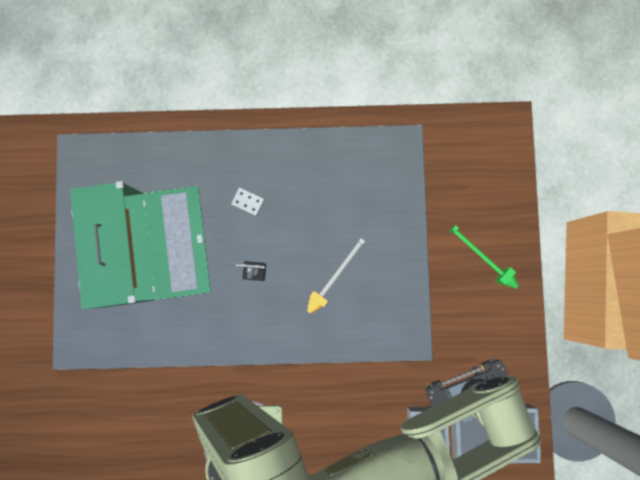

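View pics/side0.png

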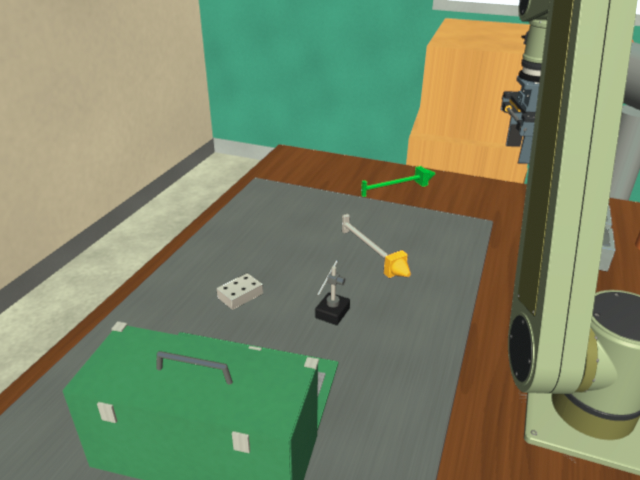

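The top view shows two candidates: the brass-and-steel holder, head (317,302) to foot (362,240), on the plate, and an all-green look-alike, (455,229) to (515,285), on the wood. The brass-headed one fits. The felt strip is at about (180,242), the block at (248,201) and the gauge at (253,270). Next I measure and take the confirming crop.

```bash
cat > m.py <<'E'
from h import *
f=dict(np.load('top0.npz')); W=cloud(f); px=f['pixels'].astype(int)
save(f,'pics/crop.png',(270,210,400,330),5)
v,u=np.mgrid[:480,:640]
# holder: height above the plate
m=(u>295)&(u<380)&(v>225)&(v<325)&(W[...,2]>48)
hsv=cv2.cvtColor(f['pixels'],cv2.COLOR_RGB2HSV)
br=(u>295)&(u<380)&(v>225)&(v<325)&(hsv[...,1]>110)
st=m&~br&(hsv[...,1]<70)
print('plate z',np.nanmedian(W[(u>280)&(u<300)&(v>150)&(v<330)][:,2]), m.sum(),br.sum(),st.sum())
P=W[m]; 
S=W[st]; c=np.nanmean(S[:,:2],0); _,_,V=np.linalg.svd(S[:,:2]-c); d=V[0]
hb=np.nanmean(W[br][:,:2],0); d=d*np.sign((hb-c)@d)
s=(P[:,:2]-c)@d; n=(P[:,:2]-c)@np.array([-d[1],d[0]])
print('dir',d,'yaw',np.degrees(np.arctan2(d[1],d[0])),'range',s.min(),s.max())
for a in range(-120,160,20):
    k=(s>a)&(s<=a+20)
    if k.any(): print(a,k.sum(),n[k].mean().round(1),np.ptp(n[k]).round(1),np.median(P[k,2]).round(1),P[k,2].max().round(1))
sb=(W[br][:,:2]-c)@d; print('brass range',sb.min(),sb.max())
mid=c+d*(s.min()+s.max())/2; print('mid',mid,'bal',mid+45*d, 'c',c)
# felt
fe=(u>155)&(u<205)&(v>185)&(v<300)&(hsv[...,1]<60)&(hsv[...,2]>130)
nl,L,stt,_=cv2.connectedComponentsWithStats(fe.astype(np.uint8)); k=1+stt[1:,4].argmax(); fe=L==k
F=W[fe]; r=cv2.minAreaRect(F[:,:2].astype(np.float32)); print('felt',r,'z',np.median(F[:,2]),stt[k])
e=cv2.minAreaRect(np.argwhere(fe)[:,::-1].astype(np.float32)); print(e)
for nm,b in(('block',(228,182,268,220)),('gauge',(232,255,272,285))):
    q=W[b[1]:b[3],b[0]:b[2]].reshape(-1,3); q=q[q[:,2]>50]; print(nm,q.min(0),q.max(0))
q=W[180:310,70:135].reshape(-1,3);q=q[q[:,2]>150];print('chest',q.min(0),q.max(0))
E
python3 m.py
```

```text
plate z 40.2732767966862 615 248 357
dir [-0.81037423  0.58591263] yaw 144.1325110076575 range -145.6528644663316 157.38344003429282
-120 3 10.0 51.4 48.4 50.1
-100 31 6.4 13.5 83.8 90.9
-80 34 4.3 35.8 66.8 71.4
-60 36 -0.6 204.7 66.9 74.4
-40 39 -10.4 247.3 67.2 72.8
-20 32 5.2 105.7 67.4 76.6
0 37 -3.9 204.1 66.4 77.0
20 36 -7.3 123.6 66.7 75.0
40 35 -4.2 93.8 69.1 76.3
60 37 1.5 140.5 67.6 74.3
80 74 2.4 177.2 82.9 91.4
100 124 -0.9 122.7 83.8 92.3
120 77 -2.2 106.6 75.5 86.9
140 17 -6.8 31.0 65.7 75.9
brass range nan nan
mid [ 473.30003553 -270.27601448] bal [ 436.8331951  -243.90994635] c [ 478.05311361 -273.71256064]
felt ((563.328857421875, 170.6181640625), (273.58319091796875, 61.234405517578125), 9.316349029541016) z nan [ 161  193   36   99 2486]
((178.65406799316406, 241.81393432617188), (97.16207885742188, 25.76248550415039), 83.58121490478516)
block [628.78256629 -66.96015911  50.07388534] [704.68259607  21.07065228  74.36836153]
gauge [449.47798612 -72.57834062  51.47135535] [502.4108776    1.76059455 152.848108  ]
chest [387.65327079 237.80551138 150.10990282] [702.5562377  404.64302155 233.20851713]
```

```bash
sleep 1
```

```text
(no output)
```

View pics/crop.png

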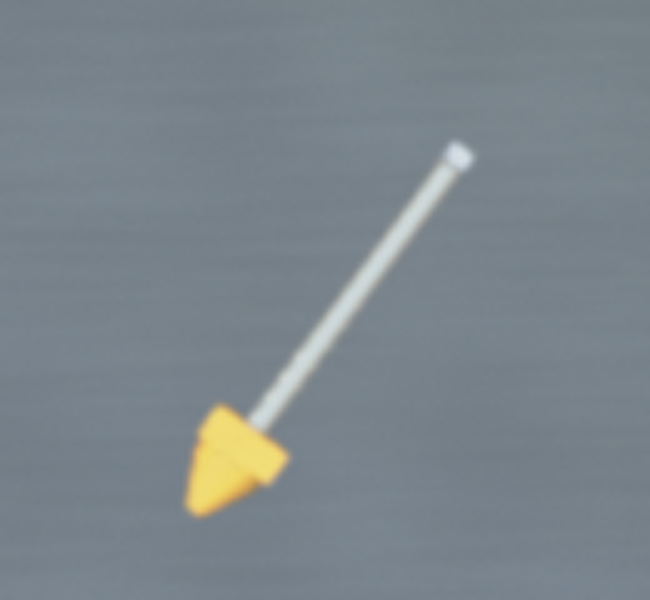

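The crop confirms it: a brass head with its nose tip at about (309.5,312.5), and a grey steel stem to a foot at (361.5,241). Depth is noisy, so I refine with ray-plane intersections at the known heights.

```bash
cat > m2.py <<'E'
from h import *
f=dict(np.load('top0.npz'))
def ray(uv,z):
    uv=np.atleast_2d(uv).astype(float); r=np.c_[(uv[:,0]-f['cx'])/f['fx'],(uv[:,1]-f['cy'])/f['fy'],np.ones(len(uv))]@f['R']
    C=-f['R'].T@f['t']; return (C+r*((z-C[2])/r[:,2])[:,None])[:,:2]
hsv=cv2.cvtColor(f['pixels'],cv2.COLOR_RGB2HSV).astype(int); v,u=np.mgrid[:480,:640]
roi=(u>295)&(u<380)&(v>230)&(v<325)
st=roi&(hsv[...,1]<45)&(hsv[...,2]>160); br=roi&(hsv[...,1]>100)&(hsv[...,0]<40)
uv=np.argwhere(st)[:,::-1]; X=ray(uv,66)
vx,vy,x0,y0=cv2.fitLine(X.astype(np.float32),cv2.DIST_HUBER,0,.01,.01).ravel(); d=np.array([vx,vy]);c=np.array([x0,y0])
B=ray(np.argwhere(br)[:,::-1],63)
if (B.mean(0)-c)@d<0:d=-d
n=np.array([-d[1],d[0]])
s=(X-c)@d; sb=(B-c)@d
foot=((ray(uv,86)-c)@d).min()
B86=(ray(np.argwhere(br)[:,::-1],86)-c)@d
print('n',len(uv),br.sum(),'yaw',np.degrees(np.arctan2(d[1],d[0])),'stem res',np.abs((X-c)@n).max(),'foot',foot,'nose',sb.max(),'head rear',B86.min(),'len',sb.max()-foot,'brass n',((B-c)@n).mean())
for nm,m in(('nose',sb.max()-122),('foot',foot+121),('head',B86.min()-66)): print(nm,(c+d*m).round(1),'bal',(c+d*(m+45)).round(1))
fe=(u>155)&(u<205)&(v>185)&(v<300)&(hsv[...,1]<60)&(hsv[...,2]>130)
nl,L,stt,_=cv2.connectedComponentsWithStats(fe.astype(np.uint8)); k=1+stt[1:,4].argmax()
r=cv2.minAreaRect(ray(np.argwhere(L==k)[:,::-1],48).astype(np.float32)); print('felt',r)
C=-f['R'].T@f['t']; print(C)
E
python3 m2.py
```

```text
n 333 256 yaw 141.47241 stem res 8.15707311790583 foot -93.15041533597308 nose 151.38230364400403 head rear 96.35876114984504 len 244.53271897997712 brass n 0.6987569166953667
nose [ 457.  -259.9] bal [ 421.8 -231.9]
foot [ 458.2 -260.9] bal [ 423.  -232.9]
head [ 456.2 -259.3] bal [ 421.  -231.3]
felt ((562.7474365234375, 171.40151977539062), (270.45050048828125, 71.179931640625), 6.3528828620910645)
[ 425.79808148 -238.28427198 1485.36098756]
```

Nose, foot and head all give the same pose: mid about (457,-260), yaw 141.5°, length 244.5 mm against the 243 given. The strip is at (563,171), x axis at 6.4°, 270×71.

Pointing straight down at the strip, the 178 mm body (±89) would reach the chest 85 mm away. So I'll grip with the tool leaned about 15° around the stem's axis, away from the chest, and keep that lean for the set-down. That means gripping nearer the tips, 11 mm behind the TCP, with the fingers only partly open.

```bash
cat > plan.py <<'E'
from h import *
from scipy.spatial.transform import Rotation as Ro
s=env.state(); R0=Ro.from_euler('xyz',s['ee_rot'],degrees=True); print(s['ee_pos'],s['ee_rot'],s['qpos'],s['gripper_width'],s['force'],s['time_s'])
print('tool y now',R0.as_matrix()[:,1].round(3))
def tool(yaw,a,sgn):   # holder heading, lean angle; top leans to heading+90 (sgn of y)
    h=np.radians(yaw); d=np.array([np.cos(h),np.sin(h),0]); l=np.array([np.cos(h+np.pi/2),np.sin(h+np.pi/2),0])
    a=np.radians(a); z=-np.cos(a)*np.array([0,0,1])-np.sin(a)*l   # approach
    y=np.cross(z,d)*sgn; return Ro.from_matrix(np.c_[np.cross(y,z),y,z]),z
def show(P,yaw,a,sgn,dep=11):
    T,z=tool(yaw,a,sgn); p=np.array(P)+dep*z
    print('tcp',p.round(1),'shift',((p-s['ee_pos'])/500).round(4),'turn',((T*R0.inv()).as_rotvec()/np.radians(60)).round(4),'z',z.round(3))
if __name__=='__main__':
    for g in(1,-1):
        show((422,-232,63),141.5,15,g); show((422,-232,163),141.5,15,g)
E
python3 plan.py
```

```text
[ 194.72213391 -540.51460181  191.11042188] [-1.79910581e+02 -7.78201855e-04  1.98112450e+01] [-7.13346013e+01  1.83473089e+01  8.96995129e+01 -1.06183996e-03
  7.20425951e+01 -1.14551878e+00] 91.16885527233072 [-0.0561063   0.70168137 -0.33163548] 0.1
tool y now [ 0.339 -0.941 -0.002]
tcp [ 423.8 -229.8   52.4] shift [ 0.4581  0.6215 -0.2775] turn [-0.0496 -0.3014  2.0143] z [ 0.161  0.203 -0.966]
tcp [ 423.8 -229.8  152.4] shift [ 0.4581  0.6215 -0.0775] turn [-0.0496 -0.3014  2.0143] z [ 0.161  0.203 -0.966]
tcp [ 423.8 -229.8   52.4] shift [ 0.4581  0.6215 -0.2775] turn [ 0.2561 -0.0421 -0.9662] z [ 0.161  0.203 -0.966]
tcp [ 423.8 -229.8  152.4] shift [ 0.4581  0.6215 -0.0775] turn [ 0.2561 -0.0421 -0.9662] z [ 0.161  0.203 -0.966]
```

Emit:
{"op": "send_rows", "data": {
  "motion": [
    [0.03, 0.04, 0, 0.02, 0, -0.07, -0.21],
    [0.07, 0.1, 0, 0.05, -0.01, -0.17, -0.21],
    [0.12, 0.17, 0, 0.08, -0.01, -0.29, -0.21],
    [0.17, 0.24, 0, 0.11, -0.02, -0.4, -0.21],
    [0.22, 0.31, 0, 0.14, -0.02, -0.52, -0.21],
    [0.27, 0.38, 0, 0.17, -0.03, -0.64, -0.21],
    [0.32, 0.44, -0.01, 0.2, -0.03, -0.75, -0.21],
    [0.36, 0.5, -0.02, 0.22, -0.04, -0.84, -0.21],
    [0.39, 0.54, -0.04, 0.24, -0.04, -0.91, -0.21],
    [0.41, 0.566, -0.055, 0.25, -0.042, -0.95, -0.21],
    [0.4227, 0.5768, -0.065, 0.256, -0.042, -0.966, -0.21],
    [0.4227, 0.5768, -0.065, 0.256, -0.042, -0.966, -0.21],
    [0.4227, 0.5768, -0.065, 0.256, -0.042, -0.966, -0.21],
    [0.4227, 0.5768, -0.065, 0.256, -0.042, -0.966, -0.21]
  ],
  "squeeze": 25
}}

```text
time_s: 1.85
ee_pos: [406.2, -253.2, 159.6]
ee_rot: [-165.1, -0.0, -38.5]
force: [-0.4, 0.6, -0.3]
gripper_width: 35.7
gripper_force: 0.0
```

```bash
python3 - <<'E'
from plan import *
show((422,-232,63),141.5,15,-1)
f=grab('side'); save(f,'pics/side1.png',(280,100,560,310),2.8)
E
```

```text
[ 406.20959084 -253.16103735  159.63061848] [-1.65112251e+02 -3.03949316e-02 -3.85116180e+01] [-44.35418835  11.52971637 105.95004676  16.38888643  64.9635508
  76.86111514] 35.7479316827717 [-0.38445526  0.60426489 -0.31214096] 1.85
tool y now [-0.602 -0.756 -0.257]
tcp [ 423.8 -229.8   52.4] shift [ 0.0351  0.0468 -0.2145] turn [ 0.0018 -0.0008  0.0002] z [ 0.161  0.203 -0.966]
```

View pics/side1.png

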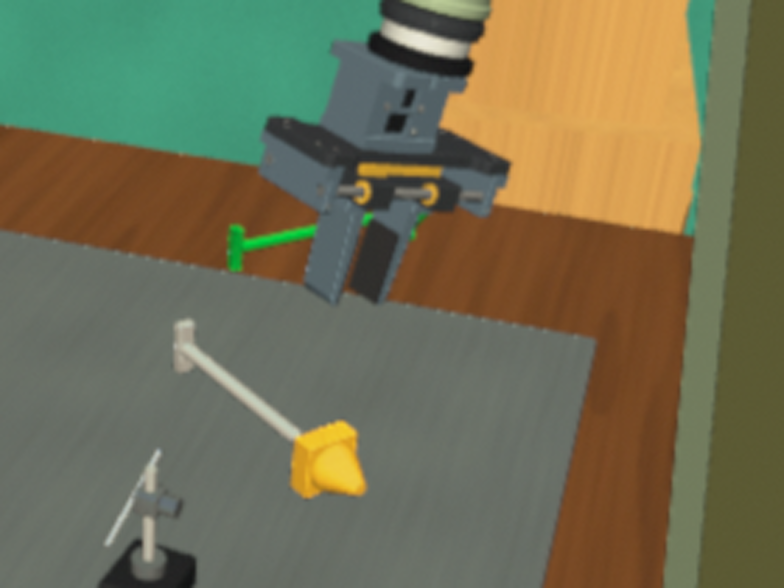

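The tool is leaned as planned, with the body's long side along the closing line. The holder's head is at crop (330,460) and its stem runs up to (185,345). Descending along the approach axis.

Emit:
{"op": "send_rows", "data": {
  "motion": [
    [0.004, 0.005, -0.025, 0, 0, 0, -0.3],
    [0.011, 0.014, -0.065, 0, 0, 0, -0.3],
    [0.018, 0.024, -0.11, 0, 0, 0, -0.3],
    [0.025, 0.033, -0.15, 0, 0, 0, -0.3],
    [0.03, 0.04, -0.18, 0, 0, 0, -0.3],
    [0.033, 0.044, -0.2, 0, 0, 0, -0.3],
    [0.035, 0.0465, -0.211, 0, 0, 0, -0.3],
    [0.035, 0.0465, -0.2135, 0, 0, 0, -0.3],
    [0.035, 0.0465, -0.2135, 0, 0, 0, -0.3],
    [0.035, 0.0465, -0.2135, 0, 0, 0, -0.3]
  ]
}}

```text
time_s: 3.15
ee_pos: [424.0, -229.6, 53.0]
ee_rot: [-165.1, -0.1, -38.5]
force: [0.1, 0.1, 0.1]
gripper_width: 31.7
gripper_force: 0.0
```

```bash
python3 - <<'E'
from plan import *
show((422,-232,63),141.5,15,-1)
f=grab('side'); save(f,'pics/side2.png',(320,170,460,300),5)
E
```

```text
[ 423.96951971 -229.63520818   53.02643048] [-1.65102990e+02 -5.16563483e-02 -3.84976405e+01] [-40.82595274  18.4038982  114.64489167  19.82143273  49.25593322
  74.35235507] 31.730568846046637 [0.05179688 0.12650082 0.08115899] 3.15
tool y now [-0.601 -0.756 -0.257]
tcp [ 423.8 -229.8   52.4] shift [-0.0004 -0.0003 -0.0013] turn [ 0.0019 -0.0004 -0.    ] z [ 0.161  0.203 -0.966]
```

View pics/side2.png

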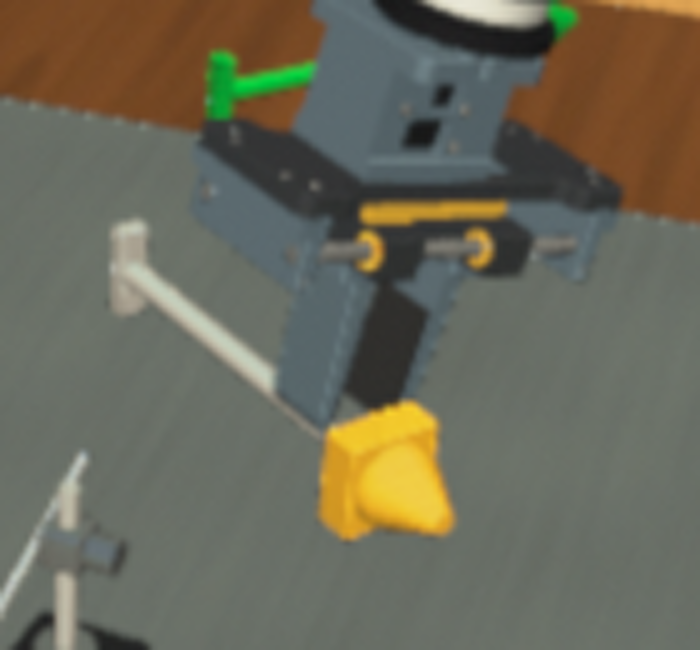

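The fingers straddle the stem just behind the brass head (crop (330,430)). Closing now, then a small test lift.

Emit:
{"op": "send_rows", "data": {
  "motion": [
    [0, 0, 0, 0, 0, 0, -0.6],
    [0, 0, 0, 0, 0, 0, -0.8],
    [0, 0, 0, 0, 0, 0, -1],
    [0, 0, 0, 0, 0, 0, -1],
    [0, 0, 0, 0, 0, 0, -1],
    [0, 0, 0, 0, 0, 0, -1],
    [0, 0, 0.005, 0, 0, 0, -1],
    [0, 0, 0.02, 0, 0, 0, -1],
    [0, 0, 0.04, 0, 0, 0, -1],
    [0, 0, 0.06, 0, 0, 0, -1],
    [0, 0, 0.07, 0, 0, 0, -1],
    [0, 0, 0.07, 0, 0, 0, -1],
    [0, 0, 0.07, 0, 0, 0, -1]
  ],
  "squeeze": 40
}}

```text
time_s: 4.82
ee_pos: [423.5, -229.2, 87.4]
ee_rot: [-165.1, 0.0, -38.5]
force: [-0.5, 0.8, -0.3]
gripper_width: 0.7
gripper_force: 0.0
```

```bash
python3 - <<'E'
from plan import *
s=env.state(); print(s['ee_pos'],s['torque'],s['force'])
f=grab('side'); save(f,'pics/side3.png',(300,150,480,300),4)
E
```

```text
[ 423.5433878  -229.17351538   87.41674074] [-1.65102007e+02  3.66646230e-02 -3.84839721e+01] [-40.81538938  15.80645221 112.19011137  18.48429716  54.11279949
  76.50050477] 0.6504469056517298 [-0.46409055  0.78562226 -0.3304432 ] 4.825
tool y now [-0.602 -0.756 -0.257]
[ 423.5433878  -229.17351538   87.41674074] [-0.05266998  0.07535647 -0.03286047] [-0.46409055  0.78562226 -0.3304432 ]
```

View pics/side3.png

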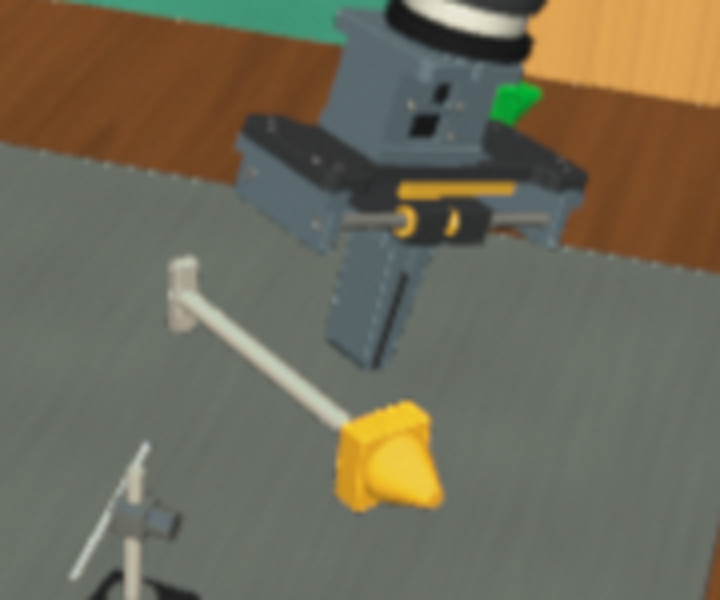

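The grasp missed: the fingers shut to 0.7 mm and the holder seems unmoved. I'll check the TCP projection against the picture, and measure the holder again in both views.

```bash
cat > chk.py <<'E'
from h import *
s=env.state(); F={n:grab(n) for n in('side','top')}
def proj(f,X):
    c=f['R']@np.array(X,float)+f['t']; return np.array([f['fx']*c[0]/c[2]+f['cx'],f['fy']*c[1]/c[2]+f['cy']]).round(1)
h=np.radians(141.5); d=np.array([np.cos(h),np.sin(h),0]); mid=np.array([457.2,-260,63])
for n,f in F.items():
    print(n,'tcp',proj(f,s['ee_pos']),'foot',proj(f,mid-121*d+[0,0,23]),'headrear',proj(f,mid+66*d),'nose',proj(f,mid+122*d),'bal',proj(f,mid+45*d))
    np.savez(n+'1.npz',**f)
save(F['top'],'pics/top1.png',(270,210,400,330),5)
E
python3 chk.py
```

```text
side tcp [385.7 248. ] foot [344.4 214.4] headrear [391.8 261.7] nose [408.2 275.1] bal [385.9 256.9]
top tcp [324.2 288. ] foot [362.3 239.1] headrear [320.7 294.7] nose [308.2 311.3] bal [325.3 288.5]
```

View pics/top1.png

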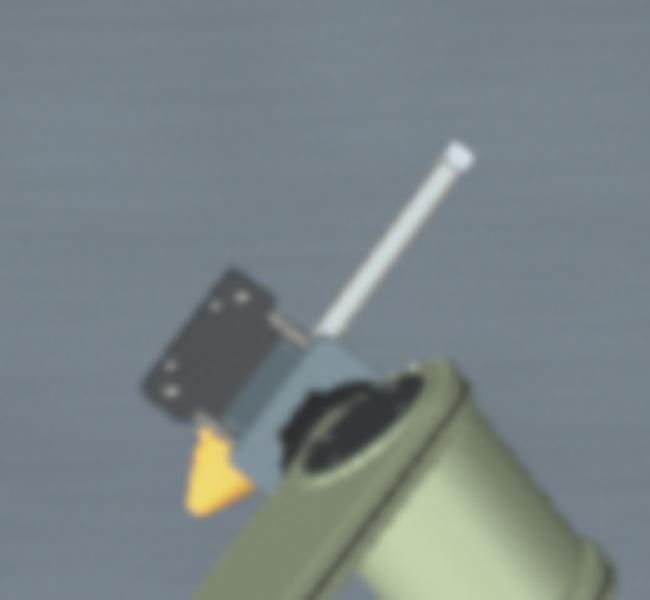

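```bash
cat > chk2.py <<'E'
from h import *
from chk import proj
from scipy.spatial.transform import Rotation as Ro
f=dict(np.load('side1.npz')); s=env.state(); p=np.array(s['ee_pos']); T=Ro.from_euler('xyz',s['ee_rot'],degrees=True).as_matrix()
for a in(-16,16):
  for b in(-13.5,0,13.5): print(a,b,proj(f,p+T@[a,b,0]),proj(f,p+T@[a,b,-40]))
W=cloud(f); L=(W-p)@T
v,u=np.mgrid[:480,:640]
m=(np.abs(L[...,0])<30)&(np.abs(L[...,1])<40)&(L[...,2]>-45)&(L[...,2]<25)&(W[...,2]>76)
Q=L[m]; print(len(Q)); 
for z in range(-45,25,5):
    k=(Q[:,2]>=z)&(Q[:,2]<z+5); 
    if k.any(): print(z,k.sum(),np.percentile(Q[k],[5,50,95],axis=0)[:,:2].round(0).tolist())
save(f,'pics/side4.png',(350,190,430,290),6)
E
python3 chk2.py
```

```text
side tcp [385.7 248.1] foot [344.4 214.4] headrear [391.8 261.7] nose [408.2 275.1] bal [385.9 256.9]
top tcp [324.2 288. ] foot [362.3 239.1] headrear [320.7 294.7] nose [308.2 311.3] bal [325.3 288.5]
-16 -13.5 [385.3 252. ] [390.7 235.1]
-16 0 [390.2 251.6] [395.6 234.8]
-16 13.5 [395.  251.2] [400.4 234.6]
16 -13.5 [376.4 244.8] [381.6 228.1]
16 0 [381.2 244.5] [386.4 227.9]
16 13.5 [386.  244.2] [391.2 227.7]
229
-45 43 [[-19.0, -13.0], [-9.0, -10.0], [12.0, 5.0]]
-40 38 [[-18.0, -12.0], [-12.0, -9.0], [16.0, 6.0]]
-35 39 [[-18.0, -12.0], [-8.0, -10.0], [12.0, 5.0]]
-30 32 [[-18.0, -11.0], [-12.0, -9.0], [16.0, 5.0]]
-25 21 [[-16.0, -10.0], [-4.0, -6.0], [16.0, 4.0]]
-10 1 [[-30.0, 17.0], [-30.0, 17.0], [-30.0, 17.0]]
-5 16 [[-30.0, 10.0], [-24.0, 17.0], [-21.0, 25.0]]
0 23 [[-29.0, -10.0], [-25.0, -1.0], [-21.0, 10.0]]
5 13 [[-28.0, -18.0], [-26.0, -15.0], [-22.0, -5.0]]
10 3 [[-27.0, -16.0], [-24.0, -16.0], [-23.0, -16.0]]
```

View pics/side4.png

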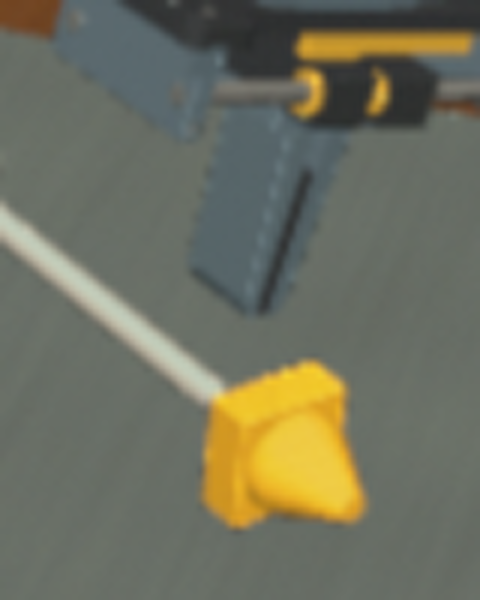

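The depth image and the pixels agree that the shut finger tips really end about 22 mm short of the reported TCP along the tool axis: tip seen at (393.7,242), predicted (393.2,242.3) with a -22 mm offset. So the pads closed above the stem. I'll reopen and go deeper in stages, watching the force.

Emit:
{"op": "send_rows", "data": {
  "motion": [
    [0, 0, 0, 0, 0, 0, -0.3],
    [0, 0, 0, 0, 0, 0, -0.3],
    [0, 0, 0, 0, 0, 0, -0.3],
    [0.001, 0.001, -0.02, 0, 0, 0, -0.3],
    [0.003, 0.004, -0.05, 0, 0, 0, -0.3],
    [0.004, 0.005, -0.075, 0, 0, 0, -0.3],
    [0.005, 0.006, -0.088, 0, 0, 0, -0.3],
    [0.005, 0.006, -0.092, 0, 0, 0, -0.3],
    [0.005, 0.006, -0.092, 0, 0, 0, -0.3]
  ]
}}

```text
time_s: 6.2
ee_pos: [426.4, -226.4, 41.7]
ee_rot: [-165.1, -0.0, -38.5]
force: [-0.4, -0.2, 0.2]
gripper_width: 32.0
gripper_force: 0.0
```

```bash
python3 - <<'E'
from plan import *
print(env.grip_depth); show((422,-232,63),141.5,15,-1,33)
E
```

```text
[ 426.39676674 -226.43409892   41.65828996] [-1.65097811e+02 -5.43395927e-03 -3.84907984e+01] [-40.34416419  19.33644213 115.38447817  20.36545122  47.61236943
  74.03251033] 32.01853448047815 [-0.3545724  -0.24348014  0.15861836] 6.2
tool y now [-0.601 -0.756 -0.257]
18.8
tcp [ 427.3 -225.3   31.1] shift [ 0.0018  0.0022 -0.0211] turn [ 0.0013 -0.0009 -0.0002] z [ 0.161  0.203 -0.966]
```

No contact with the low tip nominally below the plate top, so the offset is real. I'll go the last 10 mm, then close and test lift.

Emit:
{"op": "send_rows", "data": {
  "motion": [
    [0.001, 0.001, -0.01, 0, 0, 0, -0.3],
    [0.0018, 0.0022, -0.02, 0, 0, 0, -0.3],
    [0.0018, 0.0022, -0.02, 0, 0, 0, -0.3],
    [0.0018, 0.0022, -0.02, 0, 0, 0, -0.5],
    [0.0018, 0.0022, -0.02, 0, 0, 0, -0.7],
    [0.0018, 0.0022, -0.02, 0, 0, 0, -0.9],
    [0.0018, 0.0022, -0.02, 0, 0, 0, -1],
    [0.0018, 0.0022, -0.02, 0, 0, 0, -1],
    [0.0018, 0.0022, -0.02, 0, 0, 0, -1]
  ],
  "squeeze": 40
}}

```text
time_s: 7.32
ee_pos: [427.0, -225.5, 31.5]
ee_rot: [-165.1, -0.0, -38.5]
force: [-1.2, -2.3, -2.6]
gripper_width: 10.9
gripper_force: 40.0
```

Gripped: width 10.9 mm on the 12 mm stem. Lifting 200 mm straight up.

Emit:
{"op": "send_rows", "data": {
  "motion": [
    [0, 0, 0.01, 0, 0, 0, -1],
    [0, 0, 0.03, 0, 0, 0, -1],
    [0, 0, 0.06, 0, 0, 0, -1],
    [0, 0, 0.1, 0, 0, 0, -1],
    [0, 0, 0.15, 0, 0, 0, -1],
    [0, 0, 0.2, 0, 0, 0, -1],
    [0, 0, 0.25, 0, 0, 0, -1],
    [0, 0, 0.3, 0, 0, 0, -1],
    [0, 0, 0.34, 0, 0, 0, -1],
    [0, 0, 0.37, 0, 0, 0, -1],
    [0, 0, 0.39, 0, 0, 0, -1],
    [0, 0, 0.4, 0, 0, 0, -1],
    [0, 0, 0.4, 0, 0, 0, -1],
    [0, 0, 0.4, 0, 0, 0, -1],
    [0, 0, 0.4, 0, 0, 0, -1]
  ]
}}

```text
time_s: 9.2
ee_pos: [426.9, -225.1, 231.1]
ee_rot: [-165.1, 0.1, -38.5]
force: [0.1, -0.5, -7.7]
gripper_width: 11.2
gripper_force: 40.0
```

```bash
python3 - <<'E'
from plan import *
print(s['torque'])
f=grab('side'); np.savez('side2.npz',**f); save(f,'pics/side5.png',(270,60,510,260),3)
E
```

```text
[ 426.92557461 -225.06337383  231.05338633] [-1.65099305e+02  7.86869881e-02 -3.84882609e+01] [-40.17361085   8.19893777  99.27735549  15.53600446  73.63632202
  83.7776695 ] 11.193322097535875 [ 0.05574503 -0.4942486  -7.68248107] 9.2
tool y now [-0.602 -0.756 -0.257]
[-0.3034156   0.35438366 -0.00625143]
```

View pics/side5.png

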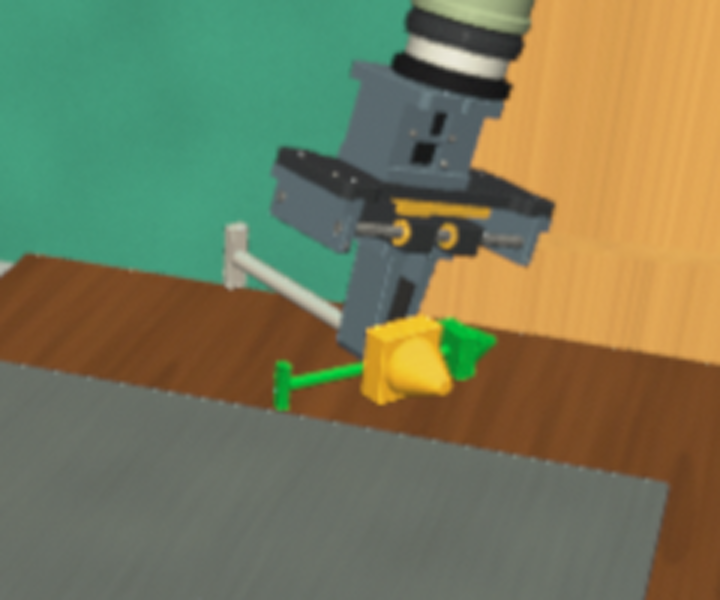

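```bash
cat > place.py <<'E'
from plan import *
from scipy.spatial.transform import Rotation as Ro
def proj(f,X):
    c=f['R']@np.array(X,float)+f['t']; return np.array([f['fx']*c[0]/c[2]+f['cx'],f['fy']*c[1]/c[2]+f['cy']]).round(1)
f=dict(np.load('side2.npz')); h=np.radians(141.5); d=np.array([np.cos(h),np.sin(h),0])
mid=np.array([421.6,-231.8,263])-45*d
for p in(0,-3,3):
    r=np.radians(p); dd=d*np.cos(r)+np.array([0,0,np.sin(r)]); m=np.array([421.6,-231.8,263])-45*dd
    print(p,'foot top',proj(f,m-116*dd+[0,0,23]),'nose',proj(f,m+122*dd))
show((518,166.4,263),186.35,15,-1,33); show((518,166.4,71),186.35,15,-1,33)
E
python3 place.py
```

```text
[ 426.96949594 -225.09550871  231.14692304] [-1.65101814e+02  6.48507537e-02 -3.84864091e+01] [-40.17161149   8.1930431   99.27018314  15.53389181  73.63530972
  83.77820765] 11.09592034666729 [ 0.23742835  0.39451271 -8.27906953] 9.25
tool y now [-0.602 -0.756 -0.257]
0 foot top [349.  134.8] nose [418.8 188.8]
-3 foot top [349.2 131.1] nose [418.5 190.7]
3 foot top [348.9 138.5] nose [419.  186.8]
tcp [517.1 174.9 231.1] shift [ 0.1802  0.8    -0.    ] turn [ 0.0014 -0.0015  0.7473] z [-0.029  0.257 -0.966]
tcp [517.1 174.9  39.1] shift [ 0.1802  0.8    -0.384 ] turn [ 0.0014 -0.0015  0.7473] z [-0.029  0.257 -0.966]
```

It hangs level: the foot top is seen at (348.3,134.7) against (349,134.8) predicted for 0° pitch. Now carrying it level over to the strip.

Emit:
{"op": "send_rows", "data": {
  "motion": [
    [0.003, 0.012, 0, 0, 0, 0.011, -1],
    [0.009, 0.04, 0, 0, 0, 0.037, -1],
    [0.018, 0.08, 0, 0, 0, 0.075, -1],
    [0.029, 0.13, 0, 0, 0, 0.121, -1],
    [0.041, 0.18, 0, 0, 0, 0.168, -1],
    [0.053, 0.235, 0, 0, 0, 0.22, -1],
    [0.065, 0.29, 0, 0, 0, 0.271, -1],
    [0.078, 0.345, 0, 0, 0, 0.322, -1],
    [0.09, 0.4, 0, 0, 0, 0.374, -1],
    [0.102, 0.455, 0, 0, 0, 0.425, -1],
    [0.115, 0.51, 0, 0, 0, 0.476, -1],
    [0.127, 0.565, 0, 0, 0, 0.528, -1],
    [0.139, 0.615, 0, 0, 0, 0.574, -1],
    [0.15, 0.665, 0, 0, 0, 0.621, -1],
    [0.16, 0.71, 0, 0, 0, 0.663, -1],
    [0.169, 0.75, 0, 0, 0, 0.7, -1],
    [0.176, 0.78, 0, 0, 0, 0.729, -1],
    [0.18, 0.795, 0, 0, 0, 0.743, -1],
    [0.1802, 0.8, 0, 0.001, -0.001, 0.7473, -1],
    [0.1802, 0.8, 0, 0.001, -0.001, 0.7473, -1]
  ]
}}

```text
time_s: 11.75
ee_pos: [517.0, 174.4, 231.5]
ee_rot: [-165.0, -0.0, 6.3]
force: [-0.5, 0.3, -7.4]
gripper_width: 11.2
gripper_force: 40.0
```

Emit:
{"op": "send_rows", "data": {
  "motion": [
    [0, 0, -0.02, 0, 0, 0, -1],
    [0, 0, -0.06, 0, 0, 0, -1],
    [0, 0, -0.1, 0, 0, 0, -1],
    [0, 0, -0.14, 0, 0, 0, -1],
    [0, 0, -0.17, 0, 0, 0, -1],
    [0, 0, -0.19, 0, 0, 0, -1],
    [0, 0, -0.2, 0, 0, 0, -1],
    [0, 0, -0.2, 0, 0, 0, -1],
    [0, 0, -0.2, 0, 0, 0, -1]
  ]
}}

```text
time_s: 12.88
ee_pos: [517.8, 174.9, 132.3]
ee_rot: [-165.0, -0.1, 6.3]
force: [0.2, 0.6, -7.8]
gripper_width: 11.0
gripper_force: 40.0
```

```bash
python3 - <<'E'
from plan import *
show((518,166.4,71),186.35,15,-1,33)
f=grab('top'); np.savez('top2.npz',**f); save(f,'pics/top3.png',(60,170,270,320),3.6)
E
```

```text
[517.79901653 174.87639264 132.29590327] [-1.65020121e+02 -1.21371208e-01  6.34864912e+00] [  7.69896739  17.90982524 101.30452355  17.11239158  61.40647879
  83.01569901] 10.972172237101125 [ 0.22564594  0.57946112 -7.77984001] 12.875
tool y now [ 0.107 -0.96  -0.258]
tcp [517.1 174.9  39.1] shift [-0.0015  0.     -0.1863] turn [0.0001 0.002  0.    ] z [-0.029  0.257 -0.966]
```

View pics/top3.png

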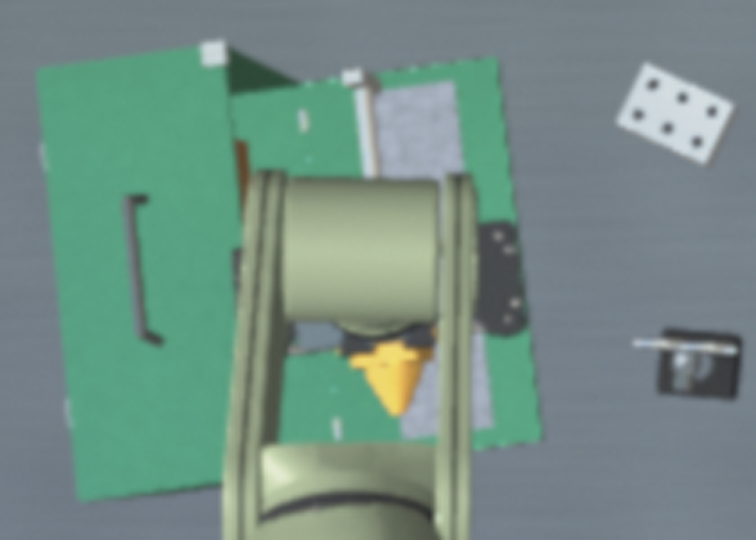

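The holder is above the strip, with the foot at (159.4,191.4) and the nose tip at (170.3,284.4). The body's chest-side end is near (125.3,243.6) and the chest-top edge at about (124.4,239.4). Checking both in the world frame before lowering.

```bash
python3 - <<'E'
from h import *
f=dict(np.load('top2.npz'))
def ray(uv,z):
    r=np.array([(uv[0]-f['cx'])/f['fx'],(uv[1]-f['cy'])/f['fy'],1])@f['R']; C=-f['R'].T@f['t']; return (C+r*((z-C[2])/r[2]))[:2]
S=np.array([562.7,171.4]); a=np.radians(6.35); ex=np.array([np.cos(a),np.sin(a)]); ey=np.array([-ex[1],ex[0]])
for n,uv,z in(('foot',(159.4,191.4),187),('nose',(170.3,284.4),164),('body+y',(125.3,243.6),255),('body+y lowz',(125.3,243.6),235),('chest top front',(124.4,239.4),195),('body-y',(206,245),190)):
    q=ray(uv,z); print(n,q.round(1),'strip xy',((q-S)@ex).round(1),((q-S)@ey).round(1))
W=cloud(f); q=W[222:262,118:130]; print(np.round(q[20,:,1:],0).tolist())
E
```

```text
foot [677.5 180. ] strip xy 115.1 -4.2
nose [442.9 159.4] strip xy -120.4 1.3
body+y [541.1 238.9] strip xy -14.0 69.5
body+y lowz [542.9 246.7] strip xy -11.3 77.0
chest top front [557.2 264.5] strip xy 4.9 93.2
body-y [538.2  62.3] strip xy -36.4 -105.7
[[278.0, 200.0], [276.0, 200.0], [274.0, 200.0], [272.0, 197.0], [271.0, 195.0], [267.0, 198.0], [226.0, 295.0], [224.0, 295.0], [222.0, 295.0], [123.0, 546.0], [122.0, 545.0], [119.0, 546.0]]
```

Clearance to the chest is over 15 mm, and the holder sits within about 4 mm of the strip's midline. I'll lower with a 0.7° trim, then finish slowly.

Emit:
{"op": "send_rows", "data": {
  "motion": [
    [0, 0.002, -0.02, 0, 0, 0.006, -1],
    [0, 0.003, -0.05, 0, 0, 0.012, -1],
    [0, 0.003, -0.08, 0, 0, 0.012, -1],
    [0, 0.003, -0.11, 0, 0, 0.012, -1],
    [0, 0.003, -0.14, 0, 0, 0.012, -1],
    [0, 0.003, -0.16, 0, 0, 0.012, -1],
    [0, 0.003, -0.17, 0, 0, 0.012, -1],
    [0, 0.003, -0.175, 0, 0, 0.012, -1],
    [0, 0.003, -0.178, 0, 0, 0.012, -1],
    [0, 0.003, -0.178, 0, 0, 0.012, -1],
    [0, 0.003, -0.178, 0, 0, 0.012, -1]
  ]
}}

```text
time_s: 14.3
ee_pos: [517.5, 176.3, 43.0]
ee_rot: [-165.0, -0.1, 7.1]
force: [-0.6, 0.1, -7.6]
gripper_width: 11.0
gripper_force: 40.0
```

Emit:
{"op": "send_rows", "data": {
  "motion": [
    [0, 0, -0.002, 0, 0, 0, -1],
    [0, 0, -0.004, 0, 0, 0, -1],
    [0, 0, -0.006, 0, 0, 0, -1],
    [0, 0, -0.0075, 0, 0, 0, -1],
    [0, 0, -0.0075, 0, 0, 0, -1],
    [0, 0, -0.0075, 0, 0, 0, -1],
    [0, 0, -0.0075, 0, 0, 0, -1]
  ]
}}

```text
time_s: 15.18
ee_pos: [517.3, 176.3, 39.5]
ee_rot: [-165.0, -0.1, 7.1]
force: [-3.3, -2.4, 3.4]
gripper_width: 10.9
gripper_force: 40.0
```

Seated: the force has gone from -7.7 to +3.4 N. Opening partway and backing out along the tool axis.

Emit:
{"op": "send_rows", "data": {
  "motion": [
    [0, 0, 0, 0, 0, 0, -0.65],
    [0, 0, 0, 0, 0, 0, -0.5],
    [0, 0, 0, 0, 0, 0, -0.4],
    [0, 0, 0, 0, 0, 0, -0.35],
    [0, 0, 0, 0, 0, 0, -0.35],
    [0, 0, 0, 0, 0, 0, -0.35]
  ]
}}

```text
time_s: 15.92
ee_pos: [517.3, 176.3, 38.9]
ee_rot: [-165.0, -0.0, 7.1]
force: [-0.3, 0.0, -0.5]
gripper_width: 29.8
gripper_force: 0.0
```

Emit:
{"op": "send_rows", "data": {
  "motion": [
    [0, -0.005, 0.02, 0, 0, 0, -0.35],
    [0.001, -0.013, 0.05, 0, 0, 0, -0.35],
    [0.003, -0.024, 0.09, 0, 0, 0, -0.35],
    [0.004, -0.037, 0.14, 0, 0, 0, -0.35],
    [0.006, -0.053, 0.2, 0, 0, 0, -0.35],
    [0.008, -0.069, 0.26, 0, 0, 0, -0.35],
    [0.01, -0.11, 0.32, 0, 0, 0, -0.35],
    [0.01, -0.18, 0.37, 0, 0, 0, -0.35],
    [-0.03, -0.27, 0.4, 0, 0, 0, -0.35],
    [-0.08, -0.36, 0.4, 0, 0, 0, -0.35],
    [-0.13, -0.45, 0.4, 0, 0, 0, -0.35],
    [-0.17, -0.53, 0.4, 0, 0, 0, -0.35],
    [-0.2, -0.6, 0.4, 0, 0, 0, -0.35],
    [-0.22, -0.65, 0.4, 0, 0, 0, -0.35],
    [-0.22, -0.66, 0.4, 0, 0, 0, -0.35],
    [-0.22, -0.66, 0.4, 0, 0, 0, -0.35],
    [-0.22, -0.66, 0.4, 0, 0, 0, -0.35]
  ]
}}

```text
time_s: 18.05
ee_pos: [407.5, -152.9, 239.1]
ee_rot: [-165.0, -0.1, 7.1]
force: [-0.3, 0.1, 0.7]
gripper_width: 29.9
gripper_force: 0.0
```

```bash
python3 - <<'E'
from h import *
f=grab('top'); np.savez('top4.npz',**f); save(f,'pics/top4.png',(60,170,270,320),3.6)
E
```

```text
(no output)
```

View pics/top4.png

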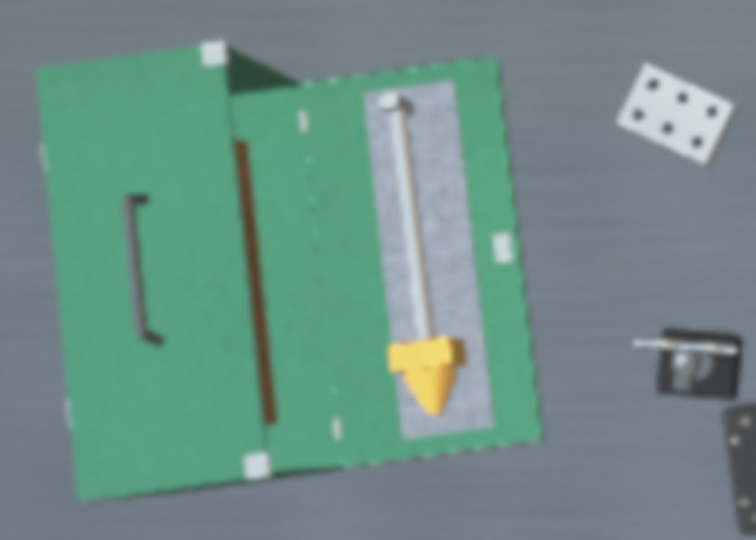

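The holder lies on the felt, foot at (168.3,197.8) and nose at (181.4,284.7). The block and the gauge are undisturbed. One numeric check of the centring, because of parallax.

```bash
python3 - <<'E'
from h import *
f=dict(np.load('top4.npz'))
def ray(uv,z):
    r=np.array([(uv[0]-f['cx'])/f['fx'],(uv[1]-f['cy'])/f['fy'],1])@f['R']; C=-f['R'].T@f['t']; return (C+r*((z-C[2])/r[2]))[:2]
S=np.array([562.7,171.4]); a=np.radians(6.35); ex=np.array([np.cos(a),np.sin(a)]); ey=np.array([-ex[1],ex[0]])
for n,uv,z in(('foot',(168.0,197.8),94),('stem',(176.0,245),77),('stemhead',(178.3,262.5),77),('nose',(181.4,284.7),71)):
    q=ray(uv,z)-S; print(n,(q@ex).round(1),(q@ey).round(1))
E
```

```text
foot 115.7 2.5
stem -12.5 0.1
stemhead -60.6 -0.8
nose -121.0 -0.7
```

Within about 2.5 mm of the midline at every point and lengthwise centred. Handing in.

```bash
python3 -c "
from workcell import env
print(env.job_done())"
```

```text
the job is handed in; nothing more can be done
None
```

The scriber holder now lies along the middle of the felt strip, within about 2.5 mm of the midline, set down level and released at about 16 s; the first grasp closed above the stem without moving it, the second held, and the block and surface gauge were not touched.

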